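# Spread glass blanks on the strain viewer and hold its flap at the mark

## Robot

A 6-joint arm with a two-finger parallel gripper is mounted at the origin on the work surface. World frame = base frame: x ahead of the robot, y to its left, z up, the work surface at z = 0. Lengths are in m, angles in rad, forces in N, time in s.
With the tool pointing down it reaches from about 0.25 to 0.725 m from the base axis. Payload 4 kg.
Tool frame: the origin (TCP) lies at the very end of the fingers, on their centre line; the grasp point (between the pads) lies 19 mm behind it; z points along the fingers, y is the line along which they close (so a half turn about z gives the same grasp; the last joint's range is limited). The gripper opens to 85 mm and grips with 20 to 120 N. Pads are 22 mm wide; open, the fingers measure 114 mm over their backs; the gripper's body (76 mm by 85 mm) begins 54 mm behind the grasp point. The pads swing forward as they close: fully open they stand 13 mm farther back than shut.
Start: joints at [-1.103, 0.241, 0.005, 1.335, 0, 1.571], TCP at [0.225, -0.446, 0.231] pointing down, gripper open.
Joint ranges: [-2.72, 2.72], [-1.05, 1.87], [-1.09, 1.28], [-1.99, 2.15], [-1.42, 1.44], [-3.14, 3.14]. Speed limits (rad/s): [2.79, 2.79, 3.14, 3.14, 3.14, 3.14].

## Interface

Orientations are given as a unit quaternion [x, y, z, w].
In Python, from workcell import bot, vision, workorder, boxes_of gives the robot as it stands.
- The arm moves only by the tool send_rows, never from a script. Its argument "motion" is text: rows parted by semicolons, each of 5 numbers parted by spaces: the closure, from -1 (fully open) to 1 (shut), so that 0 is half open, then the shift along the tool's x, y, z in cm, then the turn about the tool's z in rad. In form: claw x y z twist; .... A call has 1 to 5 rows; each row is the pose to reach, as a shift and turn from the pose commanded when the call began, along the tool's axes at that moment; what a row does not reach only later rows make up. A row lasts 1/10 s, in which the tool goes at most 50 mm and 8.59 degrees, less where a joint would pass 70% of its speed; a pose out of reach is approached as far as the arm can. A call with a gripper value outside its range is refused whole. The fingers move at their own pace and stop on an object; the grip force is fixed at half the most. Time passes only in rows, so rows that repeat a pose let the fingers close. It gives the time, the measured TCP pose, the force, the opening and the grip force at its end, in the units of the state.
- bot.get_obs(): the state, without advancing time (a new reading comes with each control period).
- vision.camera(name): name is "scene" or "top"; returns the picture (480x640x3 uint8, red, green, blue); there is no depth.
- vision.camera_model(name): a dict with "fov_y" (degrees; the focal length in pixels is half the picture's height over the tangent of half this angle, whatever the lens; pixels are square), "cx", "cy" (the principal point, pixels), "world_from_camera" (4x4, takes a point from camera to world coordinates). Camera axes: x right, y down, z forward; pixel columns grow to the right and rows downward; lengths in m; the calibration is good to about 2 mm. A picture is of the moment at which its call begins. camera_model takes no time and is no camera call.
- workorder.job_done(): hands the job in; it is judged then, once.
Trained networks look in the newest picture that a camera, given by its name, has taken for a name from the list of things; names that differ only in an ending like _2 or _b are one class to them, and where a whole thing is asked for, a point or a joint stands for the part that bears it (a point fixed in the world has none). Each returns a list of dicts, best first, with "conf" (0 to 1); they miss things now and then, are a little off and sometimes report something else, mostly with a low value. They report only what shows in the picture. A call takes as long as a camera call. They do not tell look-alikes from the thing itself.
- boxes_of(camera, target): "rect" ([centre column, centre row, width, height] in pixels, round what is visible of it).
The state is a dict: "clock": time; "joint_pos": joint angles; "joint_vel": joint speeds; "tau": joint torques, N m; "eef_pos": TCP position; "tool_rot": TCP orientation; "ft_force": force on the tool from outside, world axes, zero at the start; "ft_torque": the same for the moment, N m; "grip_width": finger opening in m; "grasp_force": force on a finger pad.
Only numpy, scipy, OpenCV 4.12 (cv2) and the standard library are available. Lean on these libraries where they do the work, as an engineer would, in place of code of your own. Each camera call takes 0.05 s, during which the arm holds its last target. There are 200 camera calls.

## Task

Spread the heap of four glass stopper blanks on the strain viewer's plate into one even layer: all on the plate inside its rim, none on top of another, at least 10 mm of clear plate between any two. Then lift the viewer's hinged flap by its bar until it is in line with the pointer on the scale, and finish while still holding it there with the gripper, since it falls when let go. Leave the pointer and the other things on the bench where they are.

Things in the scene. Friction and masses are not known exactly. Their poses are not given: they have to be found in the camera images.
- plate (a point): centre of the top surface of the strain viewer's white plate, 50 mm above the bench. The plate is 220 mm (its x) by 200 mm (its y), z up, with an aluminium rim around it that stands 8 mm above the plate and is 8 mm thick. The viewer is fixed on the bench, turned differently each time; its x points away from the robot, its y to the robot's left, where the flap is
- blank1_mid (a point): one of four alike green glass stopper blanks: squat round plug, 40 mm diameter, 36 mm tall, about 110 g, edges chamfered 4 to 5 mm (the top is a flat disc 34 mm across); this point is its middle, 18 mm above its underside, z along its axis. Three stand nearly touching in a triangle on the plate, the fourth stands flat on top of the three
- blank2_mid (a point): one of four alike green glass stopper blanks: squat round plug, 40 mm diameter, 36 mm tall, about 110 g, edges chamfered 4 to 5 mm (the top is a flat disc 34 mm across); this point is its middle, 18 mm above its underside, z along its axis. See the first
- blank3_mid (a point): one of four alike green glass stopper blanks: squat round plug, 40 mm diameter, 36 mm tall, about 110 g, edges chamfered 4 to 5 mm (the top is a flat disc 34 mm across); this point is its middle, 18 mm above its underside, z along its axis. See the first
- blank4_mid (a point): one of four alike green glass stopper blanks: squat round plug, 40 mm diameter, 36 mm tall, about 110 g, edges chamfered 4 to 5 mm (the top is a flat disc 34 mm across); this point is its middle, 18 mm above its underside, z along its axis. See the first
- flap_hinge (a point): middle of the flap's hinge line, 62 mm above the bench and 125 mm from the plate's centre on the plate's +y side. The hinge line runs along the plate's x axis; axes as the plate's
- flap_handle (a point): middle of the flap's handle: a round steel bar 12 mm in diameter and 130 mm long, parallel to the hinge, 205 mm from the hinge line and 55 mm beyond the edge of the flap's frame, held by two 10 mm rods 60 mm either side of this point; free space between bar and frame and below the bar (bare bench 62 mm below it when the flap is down). Its y axis points from the hinge to the bar, its x along the bar
- flap (a joint): angle of the flap (black frame 160 by 150 mm, 10 mm thick, with a glass pane, about 0.45 kg with its handle) in rad: 0 lying folded away, level, on the +y side of the hinge (away from the plate); it grows as the bar rises and swings over towards the plate; pi/2 would be upright, stop at 1.5. The hinge is free: let go, the flap falls back to 0. About 2 N straight up at the bar lifts it
- pointer (a joint): angle of the pointer in rad, measured exactly as the flap's: flap and pointer are in line when the two values are equal; between 0.5 and 1.0. It is stiff and stays where set; not to be moved
- pointer_tip (a point): tip of the pointer: a thin white-painted strip 10 mm wide with a disc of 18 mm at its tip, 158 mm from the hinge line, on the hinge line's prolongation at the viewer's far end (128 mm beyond the middle of the hinge, along the plate's x), in front of a quarter-circle scale of 130 mm radius that stands upright across the hinge line there, its highest point 196 mm above the bench: go around or above it. Its y axis points from the hinge line to the tip
- tumbler: glass tumbler, 72 mm across, 90 mm tall, origin under its centre; bystander, loose, to be left where it is
- bottle: white plastic bottle, 60 mm across, 150 mm tall, origin under its centre; bystander, loose, to be left where it is
- wheel: spare grey grinding wheel lying flat, 100 mm across, 20 mm thick, origin under its centre; bystander, loose, to be left where it is
- brush: wooden hand brush, about 0.2 m, lying along its x; bystander, loose, to be left where it is
- dresser: brick-red dressing stick 110 by 22 by 22 mm, along its x, origin under its centre; bystander, loose, to be left where it is
- cone: cork polishing cone, 60 mm across, 60 mm tall, origin under its centre; bystander, loose, to be left where it is
Mind the look-alikes: they are no part of the job. What is shaped like the part that bears blank4_mid but orange, pink or purple is not meant.

How it is judged:
On the way:
1. the blanks lie spread in one layer on the plate, the flap still folded away (z of blank1_mid in the frame of plate between 0.012 and 0.026 m and x of blank1_mid in the frame of plate between -0.11 and 0.11 m and y of blank1_mid in the frame of plate between -0.1 and 0.1 m and horizontal distance between blank1_mid and blank2_mid above 0.05 m and horizontal distance between each of blank1_mid, blank2_mid and blank3_mid above 0.05 m and horizontal distance between each of blank1_mid, blank2_mid, blank3_mid and blank4_mid above 0.05 m and z of blank2_mid in the frame of plate between 0.012 and 0.026 m and x of blank2_mid in the frame of plate between -0.11 and 0.11 m and y of blank2_mid in the frame of plate between -0.1 and 0.1 m and z of blank3_mid in the frame of plate between 0.012 and 0.026 m and x of blank3_mid in the frame of plate between -0.11 and 0.11 m and y of blank3_mid in the frame of plate between -0.1 and 0.1 m and z of blank4_mid in the frame of plate between 0.012 and 0.026 m and x of blank4_mid in the frame of plate between -0.11 and 0.11 m and y of blank4_mid in the frame of plate between -0.1 and 0.1 m and linear speed of each of blank1, blank2, blank3, blank4 below 0.02 m/s and value of joint flap below 0.1 rad), for 0.2 s.
At the end, for the whole second after the job is handed in: All four blanks rest on the plate inside its rim, in one layer (middle less than 26 mm above the plate), middles at least 50 mm apart (10 mm of clear plate); the flap is within 0.07 rad of the pointer, still, and held by the fingers (over 1 N) with no loose thing propping it (z of blank1_mid in the frame of plate between 0.012 and 0.026 m and x of blank1_mid in the frame of plate between -0.11 and 0.11 m and y of blank1_mid in the frame of plate between -0.1 and 0.1 m and horizontal distance between blank1_mid and blank2_mid above 0.05 m and horizontal distance between each of blank1_mid, blank2_mid and blank3_mid above 0.05 m and horizontal distance between each of blank1_mid, blank2_mid, blank3_mid and blank4_mid above 0.05 m and z of blank2_mid in the frame of plate between 0.012 and 0.026 m and x of blank2_mid in the frame of plate between -0.11 and 0.11 m and y of blank2_mid in the frame of plate between -0.1 and 0.1 m and z of blank3_mid in the frame of plate between 0.012 and 0.026 m and x of blank3_mid in the frame of plate between -0.11 and 0.11 m and y of blank3_mid in the frame of plate between -0.1 and 0.1 m and z of blank4_mid in the frame of plate between 0.012 and 0.026 m and x of blank4_mid in the frame of plate between -0.11 and 0.11 m and y of blank4_mid in the frame of plate between -0.1 and 0.1 m and linear speed of each of blank1, blank2, blank3, blank4 below 0.02 m/s and angle between the y axis of flap_handle and the y axis of pointer_tip, either way round below 0.07 rad and value of joint flap above 0.35 rad and not (velocity of joint flap above 0.05 rad/s) and velocity of joint flap above -0.05 rad/s and contact force between the fingers and flap above 1 N and contact force between flap and blank1 below 0.2 N and contact force between flap and blank2 below 0.2 N and contact force between flap and blank3 below 0.2 N and contact force between flap and blank4 below 0.2 N and contact force between flap and tumbler below 0.2 N and contact force between flap and bottle below 0.2 N and contact force between flap and wheel below 0.2 N and contact force between flap and brush below 0.2 N and contact force between flap and dresser below 0.2 N and contact force between flap and cone below 0.2 N); the arm keeps its last pose, push and grip.
It fails at once if another thing on the bench is moved more than 30 mm (distance of any of tumbler, bottle, wheel, brush, dresser, cone from where it was at the start of the episode above 0.03 m).
It fails at once if the pointer's tip is moved more than 8 mm (distance of pointer_tip from where it was at the start of the episode above 0.008 m).
It also fails if it takes over 64 s, if anything falls off the work surface, if the arm or the gripper's body presses on something with over 40 N, if the wrist force passes 120 N, or if a joint passes its speed limit or range.

## Working session

There is one attempt and no reset: what is moved stays moved. The work goes in short steps, Python scripts to look and compute and a tool call to move; the robot and the scene stay as the last step left them, time stands still between calls to the robot, and variables do not carry over. Pictures are saved under pics/ and viewed, at most 10 in all, crops included, and the job is handed in when it is done.

Besides the shell and the picture viewer there is one more tool, called as name(argument=value, ...) on one line, values as JSON. send_rows: Moves the arm, as the interface text tells. Its arguments: {"type":"object","properties":{"motion":{"type":"string"}},"required":["motion"]}

```bash
mkdir -p pics
cat > h.py <<'E'
import numpy as np, cv2
from workcell import bot, vision, workorder, boxes_of
def ray(cam,u,v):
    m=vision.camera_model(cam); f=240/np.tan(np.radians(m["fov_y"])/2)
    T=np.array(m["world_from_camera"]); d=T[:3,:3]@np.array([(u-m["cx"])/f,(v-m["cy"])/f,1]); return T[:3,3],d
def at_z(cam,u,v,z):
    o,d=ray(cam,u,v); return o+d*(z-o[2])/d[2]
def proj(cam,p):
    m=vision.camera_model(cam); f=240/np.tan(np.radians(m["fov_y"])/2)
    T=np.array(m["world_from_camera"]); q=T[:3,:3].T@(np.array(p)-T[:3,3]); return np.array([f*q[0]/q[2]+m["cx"],f*q[1]/q[2]+m["cy"]])
def snap(cam,name):
    im=vision.camera(cam); cv2.imwrite(f"pics/{name}.png",cv2.cvtColor(im,cv2.COLOR_RGB2BGR)); return im
E
python3 - <<'E'
from h import *
np.set_printoptions(precision=3,suppress=True)
for c in("scene","top"):
    snap(c,c+"0"); m=vision.camera_model(c); print(c,m["fov_y"],m["cx"],m["cy"],m["world_from_camera"])
o=bot.get_obs(); print(o)
for t in("blank1_mid","flap_handle","pointer_tip","plate"):
    for c in("scene","top"): print(t,c,[(np.round(b["rect"]),round(b["conf"],2)) for b in boxes_of(c,t)])
E
```

```text
scene 42.037320168462124 311.7574671765854 239.81396182072314 [[-0.447  0.703 -0.553  1.316]
 [ 0.894  0.347 -0.282  0.357]
 [-0.007 -0.621 -0.784  1.139]
 [ 0.     0.     0.     1.   ]]
top 49.61107389441689 317.21199123669936 244.91783417637146 [[-0.006 -0.99   0.141  0.414]
 [-1.     0.005 -0.009  0.003]
 [ 0.008 -0.141 -0.99   1.136]
 [ 0.     0.     0.     1.   ]]
{'clock': 0.1, 'joint_pos': array([-1.103,  0.241,  0.004,  1.335, -0.   ,  1.571]), 'joint_vel': array([ 0.002, -0.001,  0.003, -0.003,  0.   ,  0.002]), 'tau': array([  0.001, -37.314,  25.301,   0.011,   0.   ,   0.   ]), 'eef_pos': array([ 0.225, -0.446,  0.23 ]), 'tool_rot': array([ 0.973,  0.232, -0.   , -0.001]), 'ft_force': array([-0.287, -0.653, -0.608]), 'ft_torque': array([-0.017,  0.025, -0.021]), 'grasp_force': 0.0, 'grip_width': 0.08536310816595855}
blank1_mid scene [(array([245., 205.,  18.,  20.]), 0.52)]
blank1_mid top [(array([419., 256.,  19.,  18.]), 0.76), (array([351., 254., 220., 140.]), 0.47)]
flap_handle scene [(array([231., 215.,  18.,  22.]), 0.74), (array([344., 244., 112.,  84.]), 0.66)]
flap_handle top [(array([294., 261.,  98.,  83.]), 0.63)]
pointer_tip scene [(array([301., 265.,  64.,   8.]), 0.58), (array([294., 226., 216., 127.]), 0.47)]
pointer_tip top [(array([318., 194.,  70.,  19.]), 0.73)]
plate scene [(array([296., 226., 214., 130.]), 0.68)]
plate top [(array([351., 253., 217., 140.]), 0.97)]
```

View pics/top0.png

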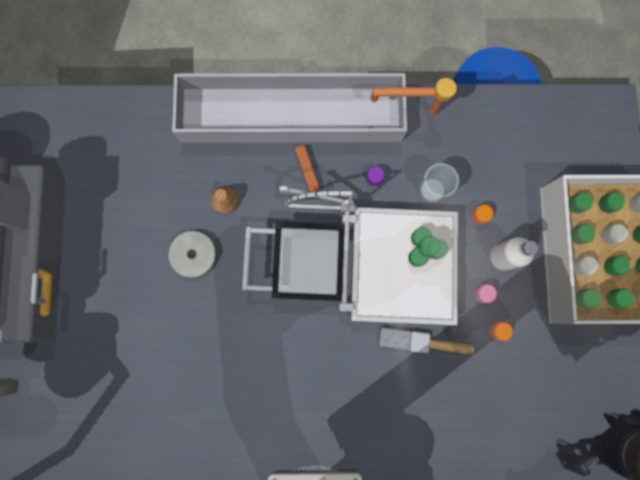

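View pics/scene0.png

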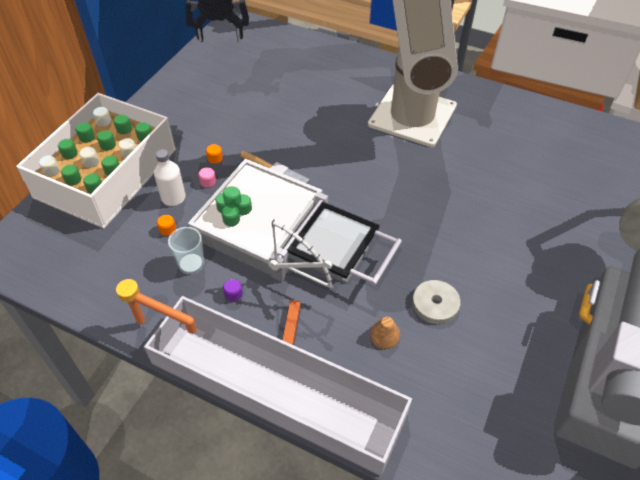

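The top view shows the plate with corners near (356,210), (459,210), (458,324) and (352,321). The green heap is at about (428,247), the flap bar at (247,259) and the pointer near (318,194). I'll zoom in.

Run:
```python
import cv2
a=cv2.imread("pics/top0.png")[175:335,240:470]; cv2.imwrite("pics/c1.png",cv2.resize(a,None,fx=3.4,fy=3.4,interpolation=cv2.INTER_CUBIC))
b=cv2.imread("pics/scene0.png")[160:290,185:405]; cv2.imwrite("pics/c2.png",cv2.resize(b,None,fx=3.6,fy=3.6,interpolation=cv2.INTER_CUBIC))
```

```text
(no output)
```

View pics/c1.png

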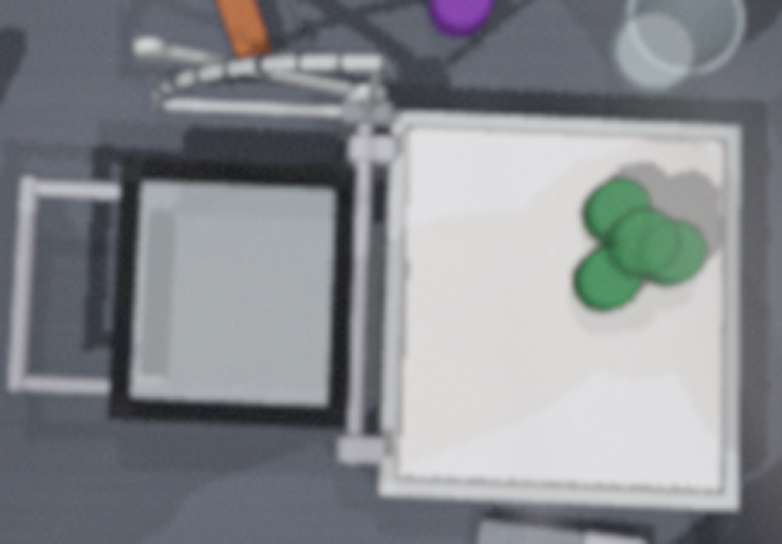

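View pics/c2.png

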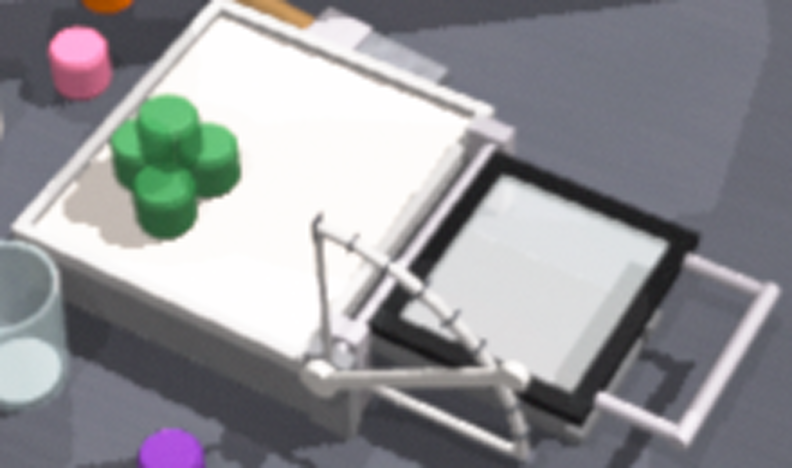

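The crop gives these positions:
- **Rim corners:** (395,112), (740,126), (738,508) and (380,495).
- **Blank tops:** about (619,210), (605,278) and (674,250), with the top blank at (644,242).
- **Bar ends:** (28,180) and (14,388).
- **Pointer disc:** (150,45) in the top crop and (512,375) in the scene crop.

Run:
```python
from h import *
from scipy.optimize import least_squares
np.set_printoptions(precision=4,suppress=True)
t=lambda x,y:(240+x/3.4,175+y/3.4); s=lambda x,y:(185+x/3.6,160+y/3.6)
C=[t(395,112),t(740,126),t(738,508),t(380,495)]
L=[(118,108),(118,-108),(-118,-108),(-118,108)]
S={0:s(335,365),1:s(15,230),2:s(222,0),3:s(492,108)}
def P(p,l,z):
    c,si=np.cos(p[2]),np.sin(p[2]); return [p[0]+c*l[0]-si*l[1],p[1]+si*l[0]+c*l[1],z]
bars=[(65,330),(-65,330)]; BT=[t(28,180),t(14,388)]; BS=[s(686,438),s(774,290)]
def res(p):
    r=[proj("top",P(p,np.array(l)/1e3,.058))-c for l,c in zip(L,C)]
    r+=[proj("scene",P(p,np.array(L[k])/1e3,.058))-S[k] for k in(1,2,3)]
    r+=[proj("top",P(p,np.array(l)/1e3,.062))-c for l,c in zip(bars,BT)]
    r+=[proj("scene",P(p,np.array(l)/1e3,.062))-c for l,c in zip(bars,BS)]
    return np.ravel(r)
q=least_squares(res,[.4,-.1,0],loss="soft_l1"); p=q.x; print(p,np.round(res(p),1))
R=np.array([[np.cos(p[2]),-np.sin(p[2])],[np.sin(p[2]),np.cos(p[2])]])
for n,(x,y),z in [("a",(619,210),.086),("b",(605,278),.086),("c",(674,250),.086),("top",(644,242),.122)]:
    w=at_z("top",*t(x,y),z); print(n,w, "plate",R.T@(w[:2]-p[:2]))
for n,(x,y),z in [("top",(169,112),.122),("front",(166,185),.086),("right",(213,142),.086)]:
    w=at_z("scene",*s(x,y),z); print(n,w,"plate",R.T@(w[:2]-p[:2]))
def tip(a): return P(p,(.128,.125+.158*np.cos(a)),.062+.158*np.sin(a))
r=lambda a:np.r_[proj("top",tip(a[0]))-t(150,45),proj("scene",tip(a[0]))-s(512,375)]
q=least_squares(r,[.75]); print("angle",q.x,r(q.x))
print("hinge",P(p,(0,.125),.062),"bar",P(p,(0,.33),.062))
```

```text
[ 0.5225 -0.1892 -0.0459] [-1.3  0.1 -1.   0.1 -0.6  0.2 -0.2 -0.1 -0.7 -0.2 -1.3 -0.8  0.8  0.3
  0.3  0.2  0.7  1.1 -1.5  1.6 -0.3 -0.1]
a [ 0.5785 -0.2212  0.086 ] plate [ 0.0575 -0.0294]
b [ 0.5373 -0.2114  0.086 ] plate [ 0.0158 -0.0215]
c [ 0.554  -0.2535  0.086 ] plate [ 0.0345 -0.0628]
top [ 0.554  -0.2274  0.122 ] plate [ 0.0332 -0.0367]
top [ 0.554  -0.2292  0.122 ] plate [ 0.0334 -0.0385]
front [ 0.5808 -0.2197  0.086 ] plate [ 0.0597 -0.0277]
right [ 0.5369 -0.2117  0.086 ] plate [ 0.0154 -0.0218]
angle [0.6296] [ 0.2644  1.131   0.3623 -0.3377]
hinge [np.float64(0.5282064505535704), np.float64(-0.0643667755918905), 0.062] bar [np.float64(0.5376119056493119), np.float64(0.1404173483397317), 0.062]
```

```bash
cat >> h.py <<'E'
PL=np.array([.5225,-.1892,-.0459])
def go(px,py,z,h):
    "shift (cm, tool axes) and twist to plate-frame px,py (mm), world z (m), plate-relative heading h"
    from scipy.spatial.transform import Rotation as Ro
    o=bot.get_obs(); R=Ro.from_quat(o["tool_rot"]).as_matrix(); c,s=np.cos(PL[2]),np.sin(PL[2])
    w=np.array([PL[0]+(c*px-s*py)/1e3,PL[1]+(s*px+c*py)/1e3,z])
    hd=np.arctan2(R[1,0],R[0,0]); tw=-((PL[2]+h-hd+np.pi)%(2*np.pi)-np.pi)
    print(np.round(100*R.T@(w-o["eef_pos"]),2),round(tw,3),"now",np.round(o["eef_pos"],3),round(o["clock"],2),round(o["grip_width"],3))
E
python3 -c "
from h import *
go(33.4,-37.5,.16,np.pi/2)"
```

```text
[39.17 -4.64  7.13] -1.057 now [ 0.225 -0.446  0.231] 0.5 0.085
```

send_rows(motion="-0.4 39.2 -4.6 7.1 -1.057;-0.4 39.2 -4.6 7.1 -1.057;-0.4 39.2 -4.6 7.1 -1.057;-0.4 39.2 -4.6 7.1 -1.057;-0.4 39.2 -4.6 7.1 -1.057")

```text
clock: 1.0
eef_pos: [0.4321, -0.3094, 0.1869]
tool_rot: [0.819, 0.574, 0.0, 0.0]
ft_force: [-0.3, -1.2, 0.6]
grip_width: 0.0596
grasp_force: 0.0
```

```bash
python3 -c "
from h import *
go(33.4,-37.5,.16,np.pi/2)"
```

```text
[11.78  8.71  2.69] -0.301 now [ 0.432 -0.309  0.187] 1.0 0.06
```

send_rows(motion="-0.4 11.8 8.7 2.7 -0.301;-0.4 11.8 8.7 2.7 -0.301;-0.4 11.8 8.7 2.7 -0.301;-0.4 11.8 8.7 2.7 -0.301;-0.4 11.8 8.7 2.7 -0.301")

```text
clock: 1.5
eef_pos: [0.5535, -0.2287, 0.1591]
tool_rot: [0.724, 0.689, -0.001, -0.001]
ft_force: [-0.7, -0.7, 0.4]
grip_width: 0.06
grasp_force: 0.0
```

```bash
python3 -c "
from h import *
go(33.4,-37.5,.095,np.pi/2)
snap('scene','s1')
b=cv2.imread('pics/s1.png')[120:320,150:400]; cv2.imwrite('pics/c3.png',cv2.resize(b,None,fx=3,fy=3,interpolation=cv2.INTER_CUBIC))"
```

```text
[0.05 0.08 6.41] -0.004 now [ 0.553 -0.229  0.159] 1.5 0.06
```

View pics/c3.png

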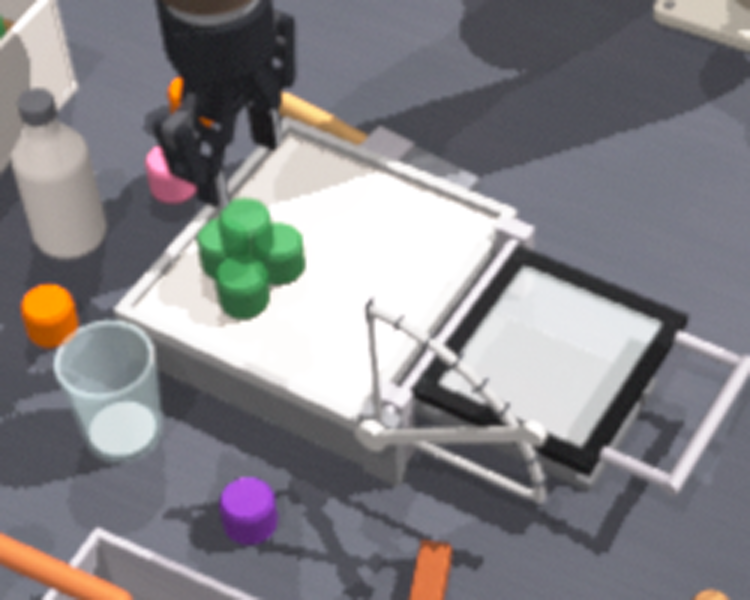

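The picture shows the gripper over the heap, with its fingers either side of the top blank at crop (245,210). Going down to grasp.

send_rows(motion="-0.4 0 0 3.4 0;-0.4 0 0 6.4 0;-0.4 0 0 6.4 0;0.4 0 0 6.4 0;0.4 0 0 6.4 0")

```text
clock: 2.05
eef_pos: [0.5538, -0.2312, 0.0985]
tool_rot: [0.726, 0.688, 0.001, 0.002]
ft_force: [0.4, 0.5, -1.0]
grip_width: 0.0377
grasp_force: 60.1
```

send_rows(motion="0.4 0 0 0 0;0.4 0 0 0 0;0.4 0 0 -3 0;0.4 0 0 -6 0;0.4 0 0 -6 0")

```text
clock: 2.55
eef_pos: [0.5562, -0.231, 0.1614]
tool_rot: [0.725, 0.689, 0.002, 0.004]
ft_force: [0.5, -0.4, 0.1]
grip_width: 0.0377
grasp_force: 60.6
```

```bash
python3 -c "
from h import *
print(bot.get_obs()['grasp_force'])
go(-55,45,.12,np.pi/2)"
```

```text
60.63058951869607
[ 8.48 -9.14  4.03] -0.006 now [ 0.556 -0.231  0.161] 2.55 0.038
```

send_rows(motion="0.4 4.2 -4.5 0 0;0.4 8.5 -9.1 0 0;0.4 8.5 -9.1 4 0;0.4 8.5 -9.1 8 0;0.4 8.5 -9.1 8 0")

```text
clock: 3.05
eef_pos: [0.4614, -0.1381, 0.0715]
tool_rot: [0.725, 0.689, -0.003, -0.005]
ft_force: [-1.0, -0.1, -1.4]
grip_width: 0.0373
grasp_force: 60.8
```

```bash
python3 -c "
from h import *
go(-55,45,.062,np.pi/2)
snap('scene','s2')
b=cv2.imread('pics/s2.png')[120:320,150:400]; cv2.imwrite('pics/c4.png',cv2.resize(b,None,fx=3,fy=3,interpolation=cv2.INTER_CUBIC))"
```

```text
[-0.32  0.85  0.94] -0.005 now [ 0.461 -0.138  0.072] 3.05 0.037
```

View pics/c4.png

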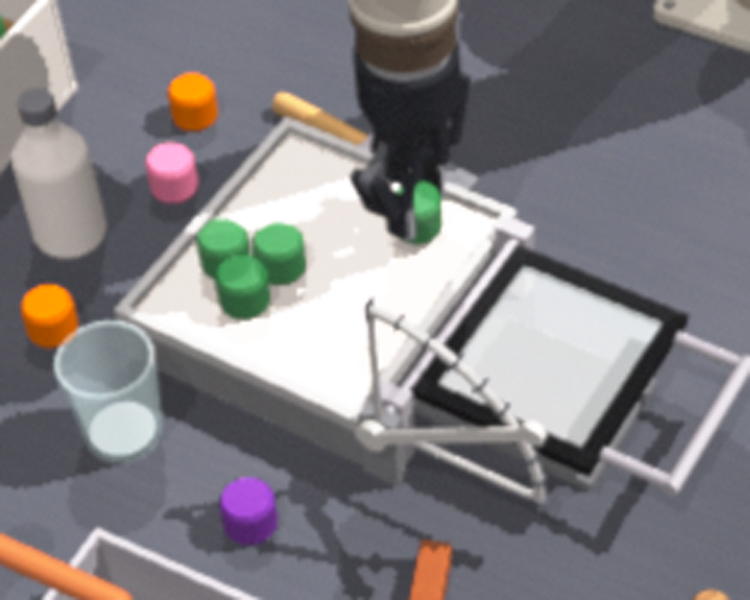

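The fourth blank is upright in the gripper near crop (420,210), and the other three still stand as they were. Lowering and releasing.

send_rows(motion="0.4 0 0 0.5 0;0.4 0 0 0.5 0;0.4 0 0 0.5 0")

```text
clock: 3.4
eef_pos: [0.4681, -0.141, 0.0724]
tool_rot: [0.725, 0.688, 0.001, 0.001]
ft_force: [-1.0, 0.8, -1.3]
grip_width: 0.0377
grasp_force: 60.8
```

```bash
python3 -c "
from h import *
o=bot.get_obs();go(-55,45,.062,np.pi/2)"
```

```text
[-0.07  0.15  1.04] -0.007 now [ 0.468 -0.141  0.072] 3.4 0.038
```

send_rows(motion="0.4 0 0 0.7 0;0.4 0 0 1.0 0;0.4 0 0 1.0 0")

```text
clock: 3.7
eef_pos: [0.4673, -0.1406, 0.0621]
tool_rot: [0.725, 0.688, 0.0, 0.001]
ft_force: [-1.8, 1.1, 7.0]
grip_width: 0.0377
grasp_force: 61.5
```

send_rows(motion="-0.4 0 0 0 0;-0.4 0 0 0 0;-0.4 0 0 0 0;-0.4 0 0 -4 0;-0.4 0 0 -8 0")

```text
clock: 4.2
eef_pos: [0.4651, -0.1398, 0.1404]
tool_rot: [0.725, 0.688, -0.001, -0.002]
ft_force: [1.1, -0.0, -0.2]
grip_width: 0.0601
grasp_force: 0.0
```

```bash
python3 -c "
from h import *
go(34.5,-67,.14,np.pi/2)"
```

```text
[-1.132e+01  9.480e+00 -1.000e-02] -0.006 now [ 0.465 -0.14   0.14 ] 4.2 0.06
```

Now above blank C; settle, then descend.

send_rows(motion="-0.4 -5.6 4.6 0 0;-0.4 -11.3 9.4 0 0;-0.4 -11.3 9.4 0 0;-0.4 -11.3 9.4 0 0;-0.4 -11.3 9.4 0 0")

```text
clock: 4.7
eef_pos: [0.5543, -0.2585, 0.1394]
tool_rot: [0.726, 0.688, -0.0, -0.001]
ft_force: [-0.8, 0.5, -0.6]
grip_width: 0.0597
grasp_force: 0.0
```

```bash
python3 -c "
from h import *
go(34.5,-67,.055,np.pi/2)
for c in ('top','scene'):
  snap(c,c+'3'); a=cv2.imread('pics/%s3.png'%c)
  h=cv2.cvtColor(a,cv2.COLOR_BGR2HSV); m=cv2.inRange(h,(50,80,40),(85,255,255))
  n,_,s,ce=cv2.connectedComponentsWithStats(m); print(c,[(s[i].tolist(),ce[i].round(1).tolist()) for i in range(1,n) if s[i,4]>40 and 150<ce[i][0]<480])
"
```

```text
[ 0.07 -0.02  8.44] -0.008 now [ 0.554 -0.259  0.139] 4.7 0.06
top [([409, 228, 37, 38, 760], [424.8, 247.4]), ([374, 283, 17, 17, 230], [381.9, 291.0])]
scene [([279, 185, 15, 20, 242], [286.4, 194.5]), ([216, 193, 35, 33, 744], [232.7, 207.2])]
```

send_rows(motion="-0.4 0 0 4.5 0;-0.4 0 0 8.3 0;-0.4 0 0 8.3 0;-0.4 0 0 8.3 0")

```text
clock: 5.2
eef_pos: [0.5539, -0.2568, 0.0586]
tool_rot: [0.725, 0.689, -0.0, -0.001]
ft_force: [0.2, -0.1, -0.2]
grip_width: 0.0595
grasp_force: 0.0
```

send_rows(motion="0.4 0 0 0 0;0.4 0 0 0 0;0.4 0 0 0 0;0.4 0 0 0 0")

```text
clock: 5.6
eef_pos: [0.5565, -0.2586, 0.0616]
tool_rot: [0.725, 0.689, 0.001, 0.003]
ft_force: [-0.4, 1.1, 7.5]
grip_width: 0.0376
grasp_force: 60.8
```

send_rows(motion="0.4 0 0 -3 0;0.4 0 0 -6 0;0.4 0 0 -6 0;0.4 0 0 -6 0")

```text
clock: 6.0
eef_pos: [0.5557, -0.2585, 0.1199]
tool_rot: [0.725, 0.688, 0.001, 0.002]
ft_force: [-0.3, 0.3, -1.3]
grip_width: 0.0381
grasp_force: 60.7
```

```bash
python3 -c "
from h import *
go(-55,-47,.117,np.pi/2)"
```

```text
[ 2.01 -9.15  0.25] -0.006 now [ 0.556 -0.258  0.12 ] 6.0 0.038
```

send_rows(motion="0.4 1 -4.6 0 0;0.4 2 -9.1 0 0;0.4 2 -9.1 0 0;0.4 2 -9.1 4.5 0;0.4 2 -9.1 5.6 0")

```text
clock: 6.5
eef_pos: [0.4617, -0.232, 0.0608]
tool_rot: [0.725, 0.688, -0.001, -0.003]
ft_force: [-22.2, 11.2, 77.0]
grip_width: 0.0378
grasp_force: 69.8
```

send_rows(motion="0.4 0 0 0 0;0.4 0 0 0 0")

```text
clock: 6.7
eef_pos: [0.4643, -0.233, 0.0616]
tool_rot: [0.725, 0.688, -0.0, -0.001]
ft_force: [-0.4, -0.3, -1.3]
grip_width: 0.0378
grasp_force: 61.7
```

send_rows(motion="-0.4 0 0 0 0;-0.4 0 0 0 0;-0.4 0 0 0 0;-0.4 0 0 -4 0;-0.4 0 0 -8 0")

```text
clock: 7.2
eef_pos: [0.4636, -0.2326, 0.1416]
tool_rot: [0.725, 0.688, -0.001, -0.002]
ft_force: [0.9, -1.0, 0.8]
grip_width: 0.0598
grasp_force: 0.0
```

```bash
python3 -c "
from h import *
go(58.5,-28.5,.14,0)
for c in ('top','scene'):
  snap(c,c+'4'); a=cv2.imread('pics/%s4.png'%c)
  h=cv2.cvtColor(a,cv2.COLOR_BGR2HSV); m=cv2.inRange(h,(50,80,40),(85,255,255))
  n,_,s,ce=cv2.connectedComponentsWithStats(m); print(c,[(s[i].tolist(),ce[i].round(1).tolist()) for i in range(1,n) if s[i,4]>40 and 150<ce[i][0]<480])
c_,s_=np.cos(PL[2]),np.sin(PL[2])
for x,y in [(58.5,-28.5),(15.6,-21.7),(-55,45),(-55,-43)]:
  w=[PL[0]+(c_*x-s_*y)/1e3,PL[1]+(s_*x+c_*y)/1e3,.068]; print(x,y,proj('top',w).round(1),proj('scene',w).round(1))
"
```

```text
[ 1.83 11.53  0.12] 1.565 now [ 0.464 -0.233  0.142] 7.2 0.06
top [([409, 228, 21, 38, 508], [419.4, 246.7]), ([374, 283, 17, 17, 229], [381.9, 291.0]), ([417, 284, 18, 17, 227], [425.6, 292.3])]
scene [([246, 172, 15, 19, 245], [253.2, 180.9]), ([279, 185, 15, 20, 243], [286.4, 194.5]), ([223, 194, 28, 32, 527], [236.5, 209.8])]
58.5 -28.5 [419.8 237.6] [232.  216.2]
15.6 -21.7 [416.3 257.9] [244.9 204.8]
-55 45 [383.4 290.7] [285.6 195.2]
-55 -43 [426.2 292.4] [253.6 181.9]
```

```bash
python3 -c "
from h import *
print(bot.get_obs()['joint_pos'])"
```

```text
[-4.65126427e-01  3.30371404e-01 -9.60684489e-02  1.13305744e+00
  3.78916207e-05  1.15761459e+00]
```

send_rows(motion="-0.4 1.8 11.5 0 -1.577;-0.4 1.8 11.5 0 -1.577;-0.4 1.8 11.5 0 -1.577;-0.4 1.8 11.5 0 -1.577;-0.4 1.8 11.5 0 -1.577")

```text
clock: 7.8
eef_pos: [0.5811, -0.2208, 0.1408]
tool_rot: [0.419, 0.908, -0.0, -0.001]
ft_force: [-0.8, 0.1, -0.4]
grip_width: 0.0596
grasp_force: 0.0
```

```bash
python3 -c "
from h import *
go(60,-28.5,.14,np.pi)"
```

```text
[0.02 0.03 0.08] -0.82 now [ 0.581 -0.221  0.141] 7.8 0.06
```

send_rows(motion="-0.4 0 0 0 -0.82;-0.4 0 0 0 -0.82;-0.4 0 0 0 -0.82;-0.4 0 0 0 -0.82;-0.4 0 0 0 -0.82")

```text
clock: 8.3
eef_pos: [0.5804, -0.2212, 0.1413]
tool_rot: [0.058, 0.998, 0.0, -0.0]
ft_force: [-0.0, 1.1, 0.1]
grip_width: 0.0598
grasp_force: 0.0
```

```bash
python3 -c "
from h import *
go(60,-28.5,.06,np.pi)"
```

```text
[-0.07  0.08  8.13] -0.071 now [ 0.58  -0.221  0.141] 8.3 0.06
```

send_rows(motion="-0.4 0 0 3 -0.07;-0.4 0 0 6 -0.07;-0.4 0 0 7.8 -0.07;-0.4 0 0 7.8 -0.07")

```text
clock: 8.7
eef_pos: [0.5777, -0.2202, 0.06]
tool_rot: [0.026, 1.0, 0.001, -0.004]
ft_force: [0.7, 0.7, -0.2]
grip_width: 0.0594
grasp_force: 0.0
```

send_rows(motion="0.4 0 0 0 0;0.4 0 0 0 0;0.4 0 0 0 0;0.4 0 0 0 0")

```text
clock: 9.1
eef_pos: [0.5814, -0.2216, 0.0652]
tool_rot: [0.026, 1.0, -0.0, 0.001]
ft_force: [0.4, -0.3, 1.2]
grip_width: 0.0378
grasp_force: 60.4
```

send_rows(motion="0.4 0 0 -3 0;0.4 0 0 -6 0;0.4 0 0 -6 0;0.4 0 0 -6 0")

```text
clock: 9.5
eef_pos: [0.5813, -0.2215, 0.1252]
tool_rot: [0.026, 1.0, -0.0, 0.001]
ft_force: [-0.3, 0.2, -2.0]
grip_width: 0.0382
grasp_force: 60.5
```

```bash
python3 -c "
from h import *
go(55,40,.12,np.pi)"
```

```text
[0.57 6.96 0.51] -0.007 now [ 0.581 -0.222  0.125] 9.5 0.038
```

send_rows(motion="0.4 0.3 3.5 0 0;0.4 0.6 7 0 0;0.4 0.6 7 2.5 0;0.4 0.6 7 5 0;0.4 0.6 7 5 0")

```text
clock: 10.0
eef_pos: [0.574, -0.1495, 0.0688]
tool_rot: [0.026, 1.0, 0.001, -0.005]
ft_force: [-0.7, 0.5, -2.1]
grip_width: 0.0373
grasp_force: 60.6
```

send_rows(motion="0.4 0 0 0.4 0;0.4 0 0 0.8 0;0.4 0 0 0.9 0;0.4 0 0 0.9 0")

```text
clock: 10.4
eef_pos: [0.5787, -0.1514, 0.0656]
tool_rot: [0.027, 1.0, -0.0, 0.001]
ft_force: [0.3, 1.0, -1.3]
grip_width: 0.0375
grasp_force: 60.6
```

send_rows(motion="-0.4 0 0 0 0;-0.4 0 0 0 0;-0.4 0 0 0 0;-0.4 0 0 -5 0;-0.4 0 0 -9 0")

```text
clock: 10.9
eef_pos: [0.5776, -0.1509, 0.1558]
tool_rot: [0.026, 1.0, 0.0, -0.001]
ft_force: [1.0, -0.4, -0.0]
grip_width: 0.0596
grasp_force: 0.0
```

```bash
python3 -c "
from h import *
go(0,330,.15,np.pi)
for c in ('top','scene'):
  snap(c,c+'5'); a=cv2.imread('pics/%s5.png'%c)
  h=cv2.cvtColor(a,cv2.COLOR_BGR2HSV); m=cv2.inRange(h,(50,80,40),(85,255,255))
  n,_,s,ce=cv2.connectedComponentsWithStats(m); print(c,[(s[i].tolist(),ce[i].round(1).tolist(),at_z(c,*ce[i],.068)[:2].round(3)) for i in range(1,n) if s[i,4]>40 and 150<ce[i][0]<480])
"
```

```text
[ 5.53 28.88  0.6 ] -0.007 now [ 0.578 -0.151  0.156] 10.9 0.06
top [([378, 233, 13, 14, 144], [383.6, 238.7], array([ 0.578, -0.145]))]
scene [([245, 175, 16, 16, 167], [251.6, 183.0], array([ 0.471, -0.232])), ([279, 185, 15, 20, 249], [286.3, 194.5], array([ 0.467, -0.142])), ([235, 194, 16, 20, 260], [242.9, 203.8], array([ 0.536, -0.217])), ([251, 216, 16, 20, 270], [258.8, 225.5], array([ 0.577, -0.152]))]
```

send_rows(motion="-0.4 4 4 0 0;-0.4 5.5 9 0 0;-0.4 5.5 14 0 0;-0.4 5.5 19 0 0;-0.4 5.5 24 0 0")

```text
clock: 11.5
eef_pos: [0.5352, 0.0855, 0.1551]
tool_rot: [0.027, 1.0, 0.0, 0.0]
ft_force: [1.2, -0.9, -0.0]
grip_width: 0.0599
grasp_force: 0.0
```

send_rows(motion="-0.2 0 4.9 0 0;-0.2 0 4.9 0 0;-0.2 0 4.9 0 0;-0.2 0 4.9 0 0")

```text
clock: 11.9
eef_pos: [0.5379, 0.132, 0.1547]
tool_rot: [0.027, 1.0, -0.0, -0.0]
ft_force: [-0.2, 0.8, -0.4]
grip_width: 0.0512
grasp_force: 0.0
```

```bash
python3 -c "
from h import *
go(0,330,.042,np.pi)
snap('scene','s6');snap('top','t6')
b=cv2.imread('pics/s6.png')[140:320,200:430]; cv2.imwrite('pics/c6.png',cv2.resize(b,None,fx=3.2,fy=3.2,interpolation=cv2.INTER_CUBIC))"
```

```text
[ 0.06  0.85 11.27] -0.008 now [0.538 0.132 0.155] 11.9 0.051
```

View pics/c6.png

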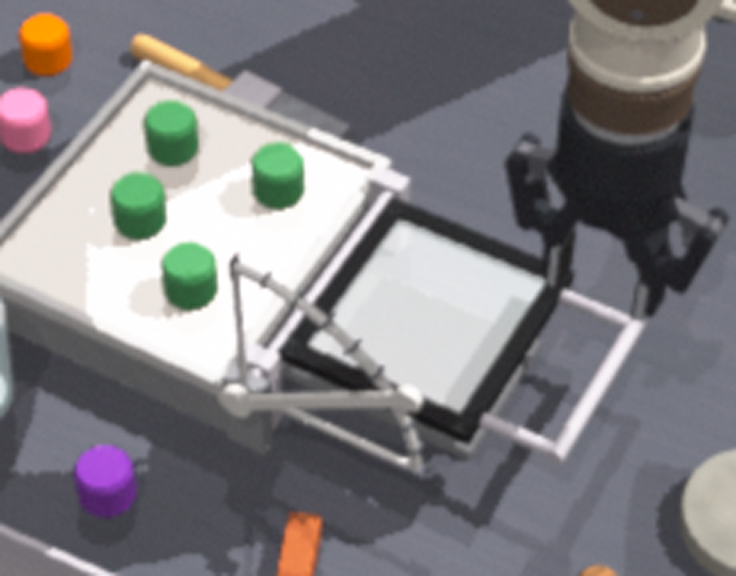

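The four blanks stand apart on the plate, and the gripper is above the bar (bar ends at crop (640,320) and (560,450)). Descending to grasp it.

send_rows(motion="-0.2 0 0.8 0 0;-0.2 0 0.8 4 0;-0.2 0 0.8 8 0;-0.2 0 0.8 11.2 0;-0.2 0 0.8 11.2 0")

```text
clock: 12.5
eef_pos: [0.5345, 0.1392, 0.0385]
tool_rot: [0.027, 1.0, -0.001, -0.005]
ft_force: [-1.8, 0.2, 0.7]
grip_width: 0.0514
grasp_force: 0.0
```

send_rows(motion="1 0 0 0 0;1 0 0 0 0;1 0 0 0 0;1 0 0 0 0;1 0 0 0 0")

```text
clock: 13.0
eef_pos: [0.5405, 0.1383, 0.0456]
tool_rot: [0.027, 1.0, -0.002, 0.002]
ft_force: [-0.4, -8.5, 1.9]
grip_width: 0.0097
grasp_force: 58.4
```

```bash
python3 -c "
from h import *
go(0,330,.042,np.pi)
h=np.array([0,.125]);
for a in (.1,.2,.3,.4,.5,.6,.63): print(a, round(20.5*(np.cos(a)-1),2), round(-20.5*np.sin(a),2))"
```

```text
[0.3  0.2  0.36] -0.009 now [0.541 0.138 0.046] 13.0 0.01
0.1 -0.1 -2.05
0.2 -0.41 -4.07
0.3 -0.92 -6.06
0.4 -1.62 -7.98
0.5 -2.51 -9.83
0.6 -3.58 -11.58
0.63 -3.94 -12.08
```

send_rows(motion="1 0 -0.1 -2.05 0;1 0 -0.4 -4.1 0;1 0 -0.9 -6.1 0;1 0 -1.6 -8 0;1 0 -1.6 -8 0")

```text
clock: 13.5
eef_pos: [0.5397, 0.1225, 0.1267]
tool_rot: [0.028, 1.0, -0.001, 0.003]
ft_force: [3.2, -4.4, -6.1]
grip_width: 0.0098
grasp_force: 58.5
```

send_rows(motion="1 0 -0.9 -1.85 0;1 0 -2 -3.6 0;1 0 -2.3 -4.1 0;1 0 -2.3 -4.1 0;1 0 -2.3 -4.1 0")

```text
clock: 14.0
eef_pos: [0.5386, 0.1024, 0.1649]
tool_rot: [0.026, 1.0, 0.001, 0.003]
ft_force: [5.8, -0.3, -2.6]
grip_width: 0.0099
grasp_force: 58.7
```

```bash
python3 -c "
from h import *
o=bot.get_obs(); go(0,125+165.6,.1628,np.pi); print(np.arcsin((o['eef_pos'][2]+.0175-.062)/.205), o['ft_force'],o['grip_width'])
snap('scene','s7');snap('top','t7')
b=cv2.imread('pics/s7.png')[140:320,200:430]; cv2.imwrite('pics/c7.png',cv2.resize(b,None,fx=3.4,fy=3.3,interpolation=cv2.INTER_CUBIC))"
```

```text
[ 0.27 -0.15  0.21] -0.007 now [0.539 0.102 0.165] 14.0 0.01
0.6278744629964159 [ 5.84485111 -0.2688973  -2.62113587] 0.009921710847390307
```

View pics/c7.png

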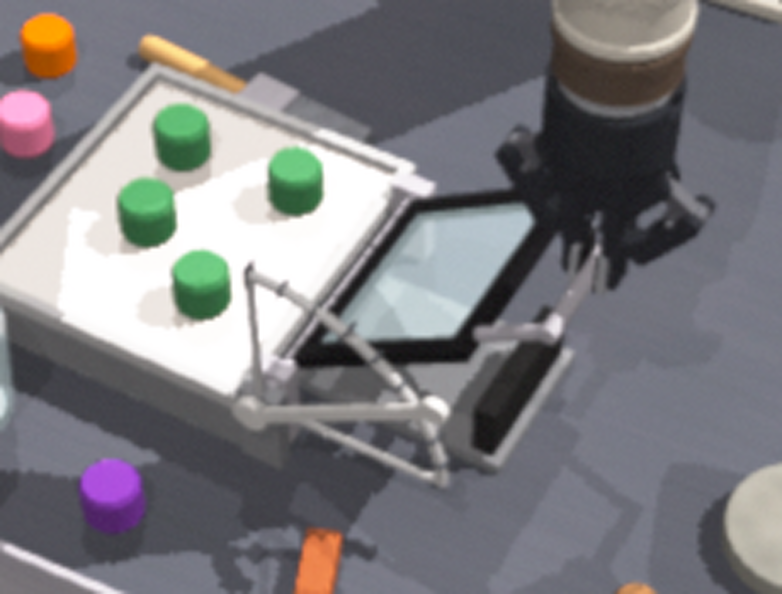

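```bash
python3 -c "
from h import *
from scipy.optimize import least_squares
def Q(x,r,a):
    y=.125+r*np.cos(a); c,s=np.cos(PL[2]),np.sin(PL[2]); return [PL[0]+c*x-s*y,PL[1]+s*x+c*y,.062+r*np.sin(a)]
im=lambda x,y:np.array([200+x/3.4,140+y/3.3])
for n,x,r,p in (('bar',.063,.205,im(552,333)),('tip',.128,.158,im(434,408))):
    f=lambda v:proj('scene',Q(x,r,v[0]))-p
    q=least_squares(f,[.6]); print(n,q.x,f(q.x))
o=bot.get_obs(); print(o['clock'],o['eef_pos'],o['ft_force'],o['joint_vel'].round(3))"
```

```text
bar [0.60705284] [-0.52788921  0.33935286]
tip [0.63157181] [-0.13442414  0.09681669]
14.1 [0.53862869 0.10265552 0.16455958] [ 5.19717693  0.16413202 -1.08979608] [ 0.003  0.003  0.    -0.001 -0.002  0.001]
```

The flap measures about 0.61–0.63 rad and the pointer 0.63. I'll nudge it up slightly, let it settle and hand in.

send_rows(motion="1 0 -0.1 -0.2 0;1 0 -0.1 -0.2 0;1 0 -0.1 -0.2 0;1 0 -0.1 -0.2 0;1 0 -0.1 -0.2 0")

```text
clock: 14.6
eef_pos: [0.5386, 0.1016, 0.1662]
tool_rot: [0.026, 1.0, 0.0, 0.002]
ft_force: [6.4, -0.7, -2.7]
grip_width: 0.0098
grasp_force: 58.6
```

send_rows(motion="1 0 0 0 0;1 0 0 0 0;1 0 0 0 0;1 0 0 0 0;1 0 0 0 0")

```text
clock: 15.1
eef_pos: [0.5386, 0.1016, 0.1662]
tool_rot: [0.026, 1.0, 0.0, 0.002]
ft_force: [7.3, -0.8, -2.0]
grip_width: 0.0094
grasp_force: 58.6
```

```bash
python3 -c "
from h import *
print(workorder.job_done())"
```

```text
the job is handed in; nothing more can be done
None
```

I handed the job in at about 15 s: all four blanks stand apart in one layer on the plate, and the gripper is holding the flap at about 0.63 rad, level with the pointer (measured at 0.63); no verdict came back.

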